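Shift the gearbox selector into the gear marked by the nut

TASK

On the gearbox shift tower, push the gear lever by its knob out of the one-sided lane, along the neutral channel and fully home into the gate slot that the domed hexagon nut lies beside, without putting it into any of the three slots marked by washers on the way. Only push with the fingers: do not pull the lever upward, leave the nut and washers where they lie, and do not disturb the other parts on the bench.

Things in the scene. Friction and masses are not known exactly. Their poses are not given: they have to be found in the camera images.
- tower: Shift tower, fixed: grey base plate 190 x 190 x 12 mm, aluminium housing 150 mm square, on top a flat aluminium gate plate 160 x 160 mm, 6 mm thick, upper face 103 mm above the bench. Origin: centre of the underside, below the gate's middle. Its x axis runs along the slots (shifting), y from lane to lane (selecting), z up.
- gate (a point): Middle of the gate's upper face. Cut through the plate: a neutral channel along y (18 mm wide) and three lanes along x, at y = +28, 0 and -28 mm. The lanes at 0 and -28 have a slot to +x and one to -x. Slots are 16 mm wide, ending where the stem axis is 24 to 25 mm from the channel's middle. Round-ended tongues between slots lead in a stem up to 5 mm off its lane.
- odd_slot (a point): Closed end of the slot of the one-sided lane (y = +28 mm, slot to -x only), level with the plate's upper face. The lever always starts in this slot. The +x side of this lane is solid, so a lever pushed to +x in it stops in neutral.
- select (a joint): Sideways lean of the lever (rad), pivot 20 mm above the bench below the gate's middle; positive leans to the tower's +y. About +0.34 in the one-sided lane, 0 in the middle lane, -0.34 in the last lane (the stem touches the channel's ends at about +/-0.37).
- shift (a joint): Fore-and-aft lean of the lever (rad), same pivot; positive leans to the tower's +x. 0 in neutral, about +/-0.28 fully home in a slot. Both leans are held by friction only: the knob moves at a push of about 3 N and stays where it is left.
- pull (a joint): How far the lever has been pulled up along its own axis (m): 0 normally, up to 0.012; a spring holds it down with about 10 N. To be left down.
- knob (a point): Centre of the black knob on top of the lever: roundish, 32 mm diameter, 35 mm tall, centre 146 mm from the pivot along the lever (166 mm above the bench when upright, about 155 mm when leaning both ways), top 163 mm from the pivot. The steel stem below it is 10 mm in diameter. Between lanes the knob travels about 50 mm, from neutral to home about 41 mm.
- stem (a point): Point on the stem's axis 80 mm from the pivot: where the stem passes through the gate plate. Fully home in a slot it is 27 to 30 mm horizontally from the centre of the nut or washer beside that slot.
- nut: Loose dark steel domed (closed) hexagon nut, no hole in its top, 22 mm across flats, 18 mm high, lying on the gate plate 50 mm from the channel's middle, just beyond the closed end of the target slot, in line with its lane (tower x = +50 or -50 mm, y = 0 or -28 mm). Origin: centre of the underside. To be left in place.
- washer1: Loose flat dark steel washer, a ring 20 mm across with a 12 mm hole, 4 mm thick, lying on the gate plate beyond the end of one of the three other slots in the same way as the nut. Origin: centre of the underside. To be left in place.
- washer2: Loose flat dark steel washer, a ring 20 mm across with a 12 mm hole, 4 mm thick, lying on the gate plate beyond the end of one of the three other slots in the same way as the nut. Origin: centre of the underside. To be left in place.
- washer3: Loose flat dark steel washer, a ring 20 mm across with a 12 mm hole, 4 mm thick, lying on the gate plate beyond the end of one of the three other slots in the same way as the nut. Origin: centre of the underside. To be left in place.
- coil1_mid (a point): Ignition coil standing on the bench beside the tower: red foot 46 x 34 mm, steel tube upward, 125 mm tall. Point: on its axis 60 mm up. Bystander, to be left alone.
- coil2_mid (a point): Ignition coil standing on the bench beside the tower: red foot 46 x 34 mm, steel tube upward, 125 mm tall. Point: on its axis 60 mm up. Bystander, to be left alone.
- plug1_mid (a point): Spark plug lying on the bench, 78 mm long, 18 mm high. Point: centre of its hexagon. Bystander.
- plug2_mid (a point): Spark plug lying on the bench, 78 mm long, 18 mm high. Point: centre of its hexagon. Bystander.
- socket_mid (a point): Steel socket standing on the bench, 30 mm diameter, 38 mm tall. Point: its centre. Bystander.
- wrench: Steel wrench lying on the bench, about 160 mm long, under 10 mm high. Origin: centre of its underside. Bystander.
- injector_mid (a point): Fuel injector lying on the bench, about 127 mm long, 22 mm high. Point: centre of its black body. Bystander.

How it is judged:
On the way, in this order (a step that is already met when the one before it is completed fails the run):
1. the lever is out of its first slot, in neutral (value of joint shift between -0.09 and 0.09 rad), for 0.1 s.
2. the lever is home in the slot beside the nut (horizontal distance between stem and nut below 0.033 m), for 0.2 s.
At the end, for the whole second after the job is handed in: The lever rests in the slot beside the nut, its stem at the gate within 33 mm of the nut's centre horizontally (about 5 mm short of the slot's end at most) and leaning at least 0.2 rad fore or aft, not pulled up by more than 3 mm, and still (horizontal distance between stem and nut below 0.033 m and value of joint pull below 0.003 m and (value of joint shift above 0.2 rad or value of joint shift below -0.2 rad) and velocity of joint shift between -0.05 and 0.05 rad/s and velocity of joint select between -0.05 and 0.05 rad/s); the robot touches nothing.
It fails at once if the lever put home in a slot marked by a washer (horizontal distance between stem and washer1 below 0.033 m or horizontal distance between stem and washer2 below 0.033 m or horizontal distance between stem and washer3 below 0.033 m).
It fails at once if the lever pulled upward by more than 5 mm (value of joint pull above 0.005 m).
It fails at once if the nut or a washer lifted or pushed more than 10 mm (distance of any of nut, washer1, washer2, washer3 from where it was at the start of the episode above 0.01 m).
It fails at once if a part on the bench lifted, toppled or moved more than 25 mm (distance of any of coil1_mid, coil2_mid, plug1_mid, plug2_mid, socket_mid, wrench, injector_mid from where it was at the start of the episode above 0.025 m).
It also fails if it takes over 51 s, if anything falls off the work surface, if the arm or the gripper's body presses on something with over 40 N, if the wrist force passes 120 N, or if a joint passes its speed limit or range.

ROBOT

A 6-joint arm with a two-finger parallel gripper is mounted at the origin on the work surface. World frame = base frame: x ahead of the robot, y to its left, z up, the work surface at z = 0. Lengths are in m, angles in rad, forces in N, time in s.
With the tool pointing down it reaches from about 0.15 to 0.775 m from the base axis. Payload 6.1 kg.
Tool frame: the origin (TCP) lies at the very end of the fingers, on their centre line; the grasp point (between the pads) lies 19 mm behind it (env.hold_point_z is the distance from the TCP to the grasp point, in m); z points along the fingers, y is the line along which they close (so a half turn about z gives the same grasp; the last joint's range is limited). The gripper opens to 85 mm and grips with 20 to 120 N. Pads are 22 mm wide; open, the fingers measure 114 mm over their backs; the gripper's body (76 mm by 85 mm) begins 54 mm behind the grasp point. The pads swing forward as they close: fully open they stand 13 mm farther back than shut.
Start: joints at [1.338, 0.126, -0.04, 1.405, 0, 1.571], TCP at [0.121, 0.511, 0.231] pointing down, gripper open.
Joint ranges: [-2.72, 2.72], [-0.95, 1.95], [-1.27, 1.35], [-1.78, 2.02], [-1.46, 1.47], [-3.14, 3.14]. Speed limits (rad/s): [2.39, 2.39, 3.01, 3.14, 3.14, 3.14].

INTERFACE

Orientations are given as [roll, pitch, yaw] about the fixed x, y, z axes, in that order (R = Rz(yaw) Ry(pitch) Rx(roll)).
In Python, from plant import env gives the robot as it stands. The module is installed in compiled form; this text tells all that it offers.
- The arm moves only by the tool carry_out, never from a script. Its argument "increments" is a list of rows, each a list of 6 numbers: the shift along the tool's x, y, z in mm, then the turn, a rotation vector about the tool's x, y, z in rad. A call has 1 to 5 rows; each row is the pose to reach, as a shift and turn from the pose commanded when the call began, along the tool's axes at that moment; what a row does not reach only later rows make up. A row lasts 1/12 s, in which the tool goes at most 41.7 mm and 7.16 degrees, less where a joint would pass 70% of its speed; a pose out of reach is approached as far as the arm can. A call with a gripper value outside its range is refused whole. "grip" is the finger opening in mm, from 0 to 85.4, set as the call begins (left out, the last holds). The fingers move at their own pace and stop on an object; "newtons" is the grip in N (left out, the last holds). Time passes only in rows, so rows that repeat a pose let the fingers close. It gives the time, the measured TCP pose, the force, the opening and the grip force at its end, in the units of the state.
- env.state(): the state, without advancing time (a new reading comes with each control period).
- env.snapshot(name): name is "scene" or "top" or "wrist"; returns a dict with "color" (384x512x3 uint8, blue, green, red), "depth" (384x512 float32, m along the optical axis (not along the pixel's ray), 0 where there is no reading), "K" (3x3 intrinsics, pixels), "pose" (4x4, takes a point from camera to world coordinates). Camera axes: x right, y down, z forward; pixel columns grow to the right and rows downward; lengths in m; the calibration is good to about 2 mm. A picture is of the moment at which its call begins.
- env.sign_off(): hands the job in; it is judged then, once.
Trained networks look in the newest picture that a camera, given by its name, has taken for a name from the list of things; names that differ only in an ending like _2 or _b are one class to them, and where a whole thing is asked for, a point or a joint stands for the part that bears it (a point fixed in the world has none). Each returns a list of dicts, best first, with "p" (0 to 1); they miss things now and then, are a little off and sometimes report something else, mostly with a low value. They report only what shows in the picture. A call takes as long as a camera call.
- env.find_in(camera, query): "at" ([column, row] in pixels, amid what is visible of it).
- env.silhouettes(camera, query): "mask" (384x512 bool, what is visible of it) and "at" ([column, row] in pixels, amid what is visible of it).
The state is a dict: "t": time; "q": joint angles; "qvel": joint speeds; "joint_efforts": joint torques, N m; "tool_pos": TCP position; "eef_rot": TCP orientation; "force": force on the tool from outside, world axes, zero at the start; "wrist_torque": the same for the moment, N m; "width": finger opening in m; "finger_force": force on a finger pad.
Only numpy, scipy, OpenCV 4.12 (cv2) and the standard library are available. Lean on these libraries where they do the work, as an engineer would, in place of code of your own. Each camera call takes 0.05 s, during which the arm holds its last target. There are 200 camera calls.

## Working session

There is one attempt and no reset: what is moved stays moved. The work goes in short steps, Python scripts to look and compute and a tool call to move; the robot and the scene stay as the last step left them, time stands still between calls to the robot, and variables do not carry over. Pictures are saved under pics/ and viewed, at most 10 in all, crops included, and the job is handed in when it is done.

Besides the shell and the picture viewer there is one more tool, called after "Request:" as name([rows], argument=value, ...), one row to a line, values as JSON. carry_out: Moves the arm, as the interface text tells. Its arguments: {"type":"object","properties":{"increments":{"type":"array"},"grip":{"type":"number"},"newtons":{"type":"number"}},"required":["increments"]}

```bash
mkdir -p pics; cat > h.py <<'E'
import numpy as np, cv2
from plant import env
def px2w(s,u,v,d=None):
    K=s["K"];P=s["pose"]
    d=s["depth"][int(round(v)),int(round(u))] if d is None else d
    return (P@np.array([(u-K[0,2])/K[0,0]*d,(v-K[1,2])/K[1,1]*d,d,1]))[:3]
def cloud(s):
    K=s["K"];d=s["depth"];v,u=np.mgrid[:384,:512]
    p=np.stack([(u-K[0,2])/K[0,0]*d,(v-K[1,2])/K[1,1]*d,d],-1)
    return p@s["pose"][:3,:3].T+s["pose"][:3,3]
def w2px(s,p):
    q=np.linalg.inv(s["pose"])@np.append(p,1);q=s["K"]@q[:3];return q[:2]/q[2]
E
python3 - <<'E'
from h import *
a=env.snapshot("scene");b=env.snapshot("top")
cv2.imwrite("pics/a.png",a["color"]);cv2.imwrite("pics/b.png",b["color"])
for c,s in(("scene",a),("top",b)):
    for n in("nut","washer1","knob","coil1_mid","tower"):
        for r in env.find_in(c,n)[:4]:
            print(c,n,round(r["p"],2),np.round(r["at"]),np.round(px2w(s,*r["at"]),3))
print(env.state())
E
```

```text
scene washer1 0.47 [244. 213.] [ 0.607 -0.091  0.106]
scene washer1 0.41 [209. 217.] [ 0.542 -0.173  0.059]
scene knob 0.63 [274. 183.] [ 0.568 -0.     0.155]
scene coil1_mid 0.95 [303. 225.] [0.654 0.052 0.066]
scene coil1_mid 0.2 [271. 180.] [ 0.563 -0.006  0.161]
scene tower 0.57 [259. 221.] [ 0.641 -0.063  0.102]
top nut 0.62 [274. 158.] [ 0.613 -0.067  0.124]
top washer1 0.49 [270. 195.] [ 0.512 -0.052  0.109]
top washer1 0.47 [286. 159.] [ 0.611 -0.101  0.11 ]
top washer1 0.36 [261. 189.] [ 0.529 -0.03   0.108]
top washer1 0.21 [252. 178.] [ 0.558 -0.006  0.164]
top knob 0.44 [247. 181.] [0.55  0.007 0.169]
top coil1_mid 0.76 [228. 150.] [0.638 0.059 0.119]
top tower 0.91 [269. 179.] [ 0.562 -0.055  0.029]
{'t': 0.6, 'q': array([ 1.33802611e+00,  1.25804554e-01, -3.95712873e-02,  1.40542250e+00,
       -1.51953215e-06,  1.57077794e+00]), 'qvel': array([-0.00086994,  0.00010399,  0.00031472,  0.00046649, -0.00115913,
        0.00012104]), 'joint_efforts': array([-8.05653199e-04, -4.35439754e+01,  3.52939689e+01,  1.27611867e-03,
       -1.41233118e-04, -5.48116859e-07]), 'tool_pos': array([0.12110126, 0.51082864, 0.2313053 ]), 'eef_rot': array([-3.14159064e+00,  1.51949505e-06,  2.90884082e+00]), 'force': array([ 0.16964326, -0.09010914, -0.72219306]), 'wrist_torque': array([ 0.00899607,  0.00968255, -0.04596248]), 'finger_force': 0.0, 'width': 0.08534416436389235}
```

```bash
python3 - <<'E'
import cv2,numpy as np
a=cv2.imread("pics/a.png");b=cv2.imread("pics/b.png")
A=cv2.resize(a[130:280,170:370],(800,600),interpolation=3);B=cv2.resize(b[120:240,190:350],(800,600),interpolation=3)
cv2.imwrite("pics/a2.png",A);cv2.imwrite("pics/b2.png",B)
E
```

```text
(no output)
```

View pics/b2.png

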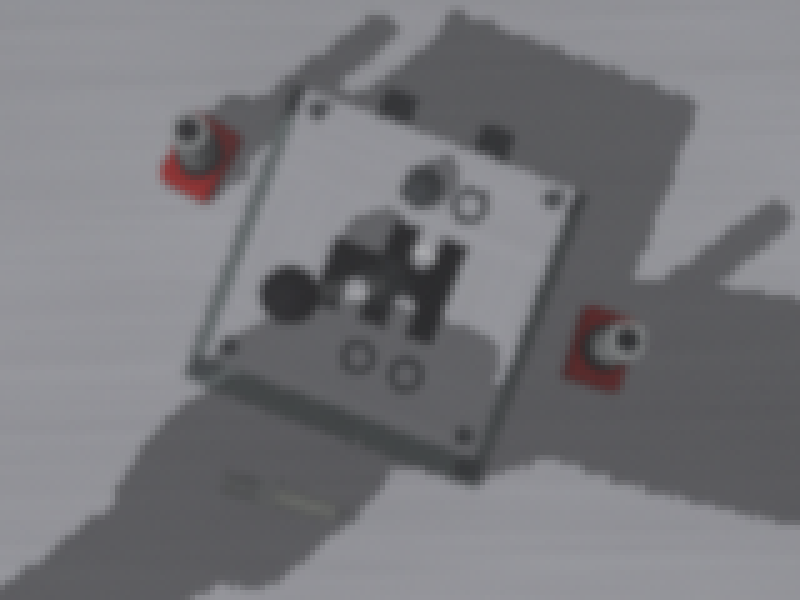

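View pics/a2.png

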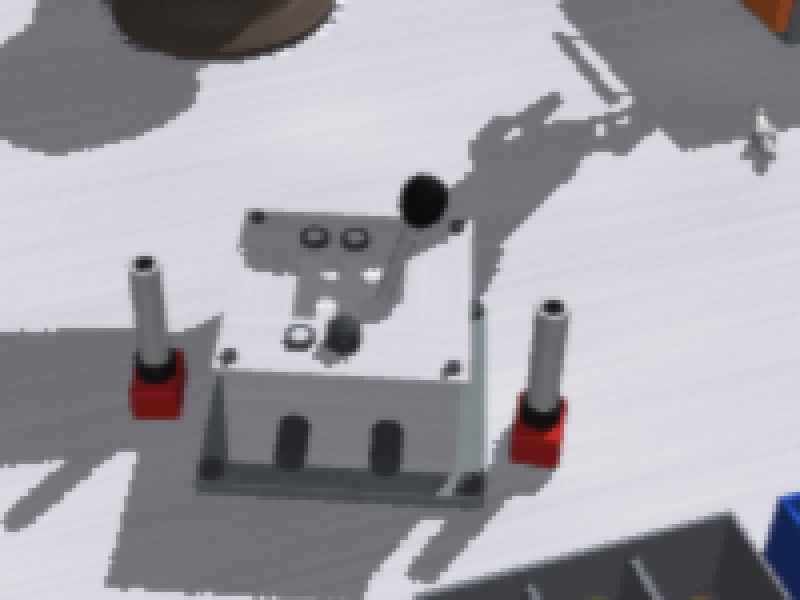

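The nut (crop 425,185) lies beyond the +x end of the middle lane. The washers are at (470,205), (358,356) and (405,375), and the knob at (290,293) is in the left lane's −x slot. So the target is the middle lane, +x slot.

```bash
cat >> h.py <<'E'
def hit(s,u,v,z):
    a=px2w(s,u,v,1.);c=s["pose"][:3,3];return c+(a-c)*(z-c[2])/(a[2]-c[2])
def rel(C,yaw,txy,z,tyaw):
    from scipy.spatial.transform import Rotation as R
    st=env.state();R0=R.from_euler("xyz",st["eef_rot"])
    c,s=np.cos(yaw),np.sin(yaw)
    p=np.array([C[0]+c*txy[0]-s*txy[1],C[1]+s*txy[0]+c*txy[1],z])
    return np.round(R0.inv().apply(p-st["tool_pos"])*1000,1),np.round((R0.inv()*R.from_euler("xyz",[np.pi,0,tyaw])).as_rotvec(),3)
E
python3 - <<'E'
from h import *
b=env.snapshot("top")
f=lambda x,y,z:hit(b,190+(x+.5)/5-.5,120+(y+.5)/5-.5,z)
S=[f(*q,.104) for q in((318,108),(553,198),(463,435),(230,347))]
C=np.mean(S,0)
for q in S: print(q)
# model points: nut & washers
M=np.array([[50,0],[50,-28],[-50,0],[-50,-28]])/1000
W=np.array([f(425,185,.115),f(470,205,.107),f(358,356,.107),f(405,375,.107)])[:,:2]
T,_=cv2.estimateAffinePartial2D(M,W);yaw=np.arctan2(T[1,0],T[0,0])
print("C screws",C,"T",T,yaw,np.hypot(T[0,0],T[1,0]))
k=f(290,293,.155)
c,s=np.cos(yaw),np.sin(yaw);Rt=np.array([[c,s],[-s,c]])
print("knob",k,Rt@(k[:2]-C[:2]),[Rt@(w-C[:2]) for w in W])
e=S;print("edge yaw",np.arctan2(*(S[0]-S[3])[[1,0]]),np.arctan2(*(S[1]-S[2])[[1,0]]),np.arctan2(*(S[0]-S[1])[[1,0]])-np.pi/2)
cl=cloud(b);v,u=np.mgrid[:384,:512];m=(abs(u-247.5)<6)&(abs(v-178)<6)&(cl[...,2]>.14);print(np.median(cl[m],0),m.sum())
E
```

```text
[ 0.66409921 -0.01027711  0.104     ]
[ 0.61081928 -0.13995178  0.104     ]
[ 0.48006857 -0.08666942  0.104     ]
[0.53184951 0.04161284 0.104     ]Traceback (most recent call last):
  File "<stdin>", line 10, in <module>
cv2.error: OpenCV(4.12.0) /io/opencv/modules/calib3d/src/ptsetreg.cpp:1108: error: (-215:Assertion failed) count >= 0 && to.checkVector(2) == count in function 'estimateAffinePartial2D'
```

```bash
python3 - <<'E'
from h import *
b=env.snapshot("top")
f=lambda x,y,z:hit(b,190+(x+.5)/5-.5,120+(y+.5)/5-.5,z)
S=[f(*q,.104) for q in((318,108),(553,198),(463,435),(230,347))]
C=np.mean(S,0)
y=[np.arctan2(*(S[0]-S[3])[[1,0]]),np.arctan2(*(S[1]-S[2])[[1,0]]),np.arctan2(*(S[0]-S[1])[[1,0]])-np.pi/2,np.arctan2(*(S[3]-S[2])[[1,0]])-np.pi/2]
yaw=np.mean(y);print(C,y,yaw)
W=np.array([f(425,185,.112),f(470,205,.107),f(358,356,.107),f(405,375,.107),f(290,293,.155)])[:,:2]
c,s=np.cos(yaw),np.sin(yaw);Rt=np.array([[c,s],[-s,c]])
print(np.round((W-C[:2])@Rt.T,4),W[-1])
cl=cloud(b);v,u=np.mgrid[:384,:512];m=(abs(u-247.5)<6)&(abs(v-178)<6)&(cl[...,2]>.14);print(np.median(cl[m],0),m.sum())
for ty in (yaw+np.pi,yaw+np.pi/2): print(ty,rel(C,yaw,(-.085,.049),.25,ty),rel(C,yaw,(-.085,.049),.14,ty))
E
```

```text
[ 0.57170914 -0.04882137  0.104     ] [np.float64(-0.3739058466592982), np.float64(-0.38696457115965044), np.float64(-0.3898450745122013), np.float64(-0.38364769638630225)] -0.38359079717936306
[[ 0.0509 -0.0006]
 [ 0.05   -0.0279]
 [-0.0505  0.0006]
 [-0.0511 -0.0275]
 [-0.034   0.0464]] [0.55750558 0.00692496]
[0.55671377 0.00705029 0.1673294 ] 112
2.75800185641043 (array([-490.9, -379.3,  -18.7]), array([ 0.   , -0.   ,  0.151])) (array([-490.9, -379.3,   91.3]), array([ 0.   , -0.   ,  0.151]))
1.1872055296155335 (array([-490.9, -379.3,  -18.7]), array([-0.   , -0.   ,  1.722])) (array([-490.9, -379.3,   91.3]), array([-0.   , -0.   ,  1.722]))
```

Request:
carry_out([
  [-30,-23,-10,0,0,0.1],
  [-60,-46,-19,0,0,0.151],
  [-90,-70,-19,0,0,0.151],
  [-120,-93,-19,0,0,0.151],
  [-150,-116,-19,0,0,0.151],
], grip=0, newtons=20)

```text
t: 1.12
tool_pos: [0.241, 0.362, 0.2506]
eef_rot: [3.141, 0.0, 2.759]
force: [0.4, 1.3, -0.1]
width: 0.0255
finger_force: 0.0
```

```bash
cat > w.py <<'E'
from h import *
C=(.5717,-.0488);Y=-.3836
if __name__=="__main__":
    s=env.state();d=s["tool_pos"][:2]-C;c,n=np.cos(Y),np.sin(Y)
    print("tower xy",np.round([c*d[0]+n*d[1],-n*d[0]+c*d[1]],4),s["tool_pos"],"F",s["force"],s["t"],s["width"],rel(C,Y,(-.085,.049),.25,Y+np.pi))
E
python3 w.py
```

```text
tower xy [-0.4605  0.2572] [0.24095543 0.36202327 0.25060153] F [ 0.38677552  1.28590739 -0.13493272] 1.1167 0.02551771290157535 (array([-375.3, -208.5,    0.5]), array([0.001, 0.   , 0.001]))
```

Request:
carry_out([
  [-33,-18,0,0,0,0],
  [-66,-36,0,0,0,0],
  [-99,-55,0,0,0,0],
  [-132,-73,0,0,0,0],
  [-165,-91,0,0,0,0],
])

```text
t: 1.53
tool_pos: [0.36, 0.2155, 0.2506]
eef_rot: [3.141, 0.001, 2.758]
force: [0.7, 0.6, -0.2]
width: -0.0001
finger_force: 0.0
```

Request:
carry_out([
  [-35,-19,0,0,0,0],
  [-70,-39,0,0,0,0],
  [-105,-58,0,0,0,0],
  [-140,-78,0,0,0,0],
  [-175,-97,0,0,0,0],
])

```text
t: 1.95
tool_pos: [0.4861, 0.0597, 0.2506]
eef_rot: [3.141, 0.001, 2.757]
force: [0.2, 1.1, 0.3]
width: 0.0002
finger_force: 0.0
```

Request:
carry_out([
  [-15,-10,0,0,0,0],
  [-30,-18,0,0,0,0],
  [-30,-18,0,0,0,0],
  [-30,-18,0,0,0,0],
])

```text
t: 2.28
tool_pos: [0.5064, 0.0333, 0.25]
eef_rot: [-3.141, -0.001, 2.756]
force: [0.6, 0.5, -0.1]
width: -0.0
finger_force: 0.0
```

```bash
python3 w.py
```

```text
tower xy [-0.0913  0.0517] [0.50635622 0.03329272 0.24995826] F [ 0.57734885  0.53127726 -0.06074614] 2.2833 -1.2026162291923862e-05 (array([-6.3, -2.7, -0. ]), array([-0.   , -0.001, -0.002]))
```

Request:
carry_out([
  [0,-3,28,0,0,0],
  [0,-3,56,0,0,0],
  [0,-3,84,0,0,0],
  [0,-3,110,0,0,0],
  [0,-3,110,0,0,0],
])

```text
t: 2.7
tool_pos: [0.5014, 0.0319, 0.1356]
eef_rot: [-3.138, -0.007, 2.759]
force: [-1.1, -0.3, -0.4]
width: -0.0002
finger_force: 0.0
```

```bash
python3 w.py; python3 - <<'E'
from h import *
a=env.snapshot("scene");cv2.imwrite("pics/c.png",cv2.resize(a["color"][130:280,170:370],(800,600),interpolation=3))
E
```

```text
tower xy [-0.0954  0.0485] [0.50138705 0.03192777 0.13561647] F [-1.06188971 -0.25713319 -0.35742702] 2.7 -0.00015134299193876456 (array([-9.600e+00,  1.000e-01, -1.145e+02]), array([-0.003, -0.007,  0.001]))
```

View pics/c.png

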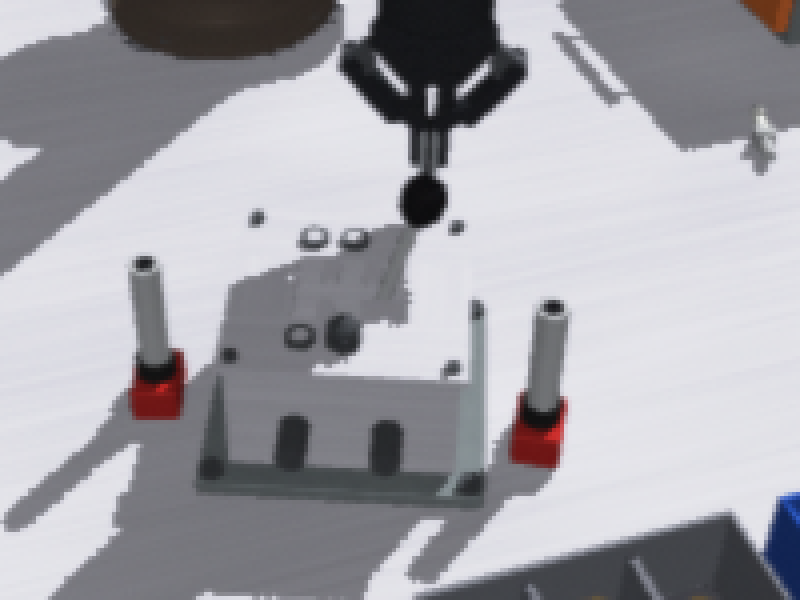

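Request:
carry_out([
  [-8,0,0,0,0,0],
  [-15,0,0,0,0,0],
  [-22,0,0,0,0,0],
  [-28,0,0,0,0,0],
  [-32,0,0,0,0,0],
])

```text
t: 3.17
tool_pos: [0.536, 0.019, 0.1412]
eef_rot: [3.14, 0.001, 2.758]
force: [-3.4, 2.0, 2.9]
width: -0.0001
finger_force: 1.8
```

Request:
carry_out([
  [-4,0,0,0,0,0],
  [-8,0,0,0,0,0],
  [-12,0,0,0,0,0],
  [-16,0,0,0,0,0],
  [-20,0,0,0,0,0],
])

```text
t: 3.58
tool_pos: [0.5536, 0.0114, 0.1403]
eef_rot: [-3.142, -0.0, 2.758]
force: [-2.2, 2.3, 2.0]
width: -0.0003
finger_force: 1.5
```

```bash
python3 w.py
```

```text
tower xy [-0.0393  0.0491] [0.55357119 0.01141818 0.14028639] F [-2.15921452  2.34601444  1.97955641] 3.5833 -0.00025007618790490687 (array([ 4.570e+01, -1.000e-01, -1.097e+02]), array([-0., -0., -0.]))
```

Request:
carry_out([
  [-3,0,0,0,0,0],
  [-6,0,0,0,0,0],
  [-9,0,0,0,0,0],
  [-11,0,0,0,0,0],
  [-11,0,0,0,0,0],
])

```text
t: 4.0
tool_pos: [0.5639, 0.0072, 0.1402]
eef_rot: [-3.141, 0.0, 2.758]
force: [-2.0, 1.5, 2.0]
width: -0.0
finger_force: 1.1
```

```bash
cat > k.py <<'E'
from w import *
c,n=np.cos(Y),np.sin(Y);Rt=np.array([[c,n],[-n,c]])
for cam in("scene","top"):
    s=env.snapshot(cam);cl=cloud(s)
    t=(cl[...,:2]-C)@Rt.T
    for r in env.silhouettes(cam,"knob")[:1]:
        m=r["mask"]&(cl[...,2]>.135)&(cl[...,2]<.19);p=t[m];z=cl[m][:,2]
        if len(p)<10: print(cam,"few");continue
        # sphere fit with known radius 16.5
        from scipy.optimize import least_squares
        q=np.c_[p,z];f=least_squares(lambda x:np.linalg.norm(q-x,axis=1)-.0165,np.median(q,0)-[0,0,.012],loss="soft_l1",f_scale=.002)
        print(cam,round(r["p"],2),len(p),"knob",np.round(f.x,4),"rms",np.sqrt(np.mean(f.fun**2)))
E
python3 w.py; python3 k.py
```

```text
tower xy [-0.0282  0.049 ] [0.56394683 0.00721986 0.14021861] F [-2.00466321  1.5225012   2.02132971] 4.0 -2.6414654652343287e-06 (array([ 5.680e+01, -1.000e-01, -1.098e+02]), array([-0.,  0., -0.]))
scene few
top few
```

Request:
carry_out([
  [-1,0,0,0,0,0],
  [-2,0,0,0,0,0],
  [-3,0,0,0,0,0],
  [-3,0,0,0,0,0],
])

```text
t: 4.53
tool_pos: [0.5665, 0.0063, 0.1404]
eef_rot: [3.141, 0.0, 2.758]
force: [-2.1, 1.1, 2.8]
width: 0.0002
finger_force: 1.3
```

```bash
python3 w.py; python3 - <<'E'
from h import *
a=env.snapshot("scene");cv2.imwrite("pics/d.png",cv2.resize(a["color"][150:240,210:330],(800,600),interpolation=3))
E
```

```text
tower xy [-0.0255  0.0491] [0.56645445 0.00629736 0.14036047] F [-2.12050444  1.06617037  2.84602699] 4.5333 0.0001909064409925272 (array([ 5.950e+01, -1.000e-01, -1.096e+02]), array([ 0.,  0., -0.]))
```

View pics/d.png

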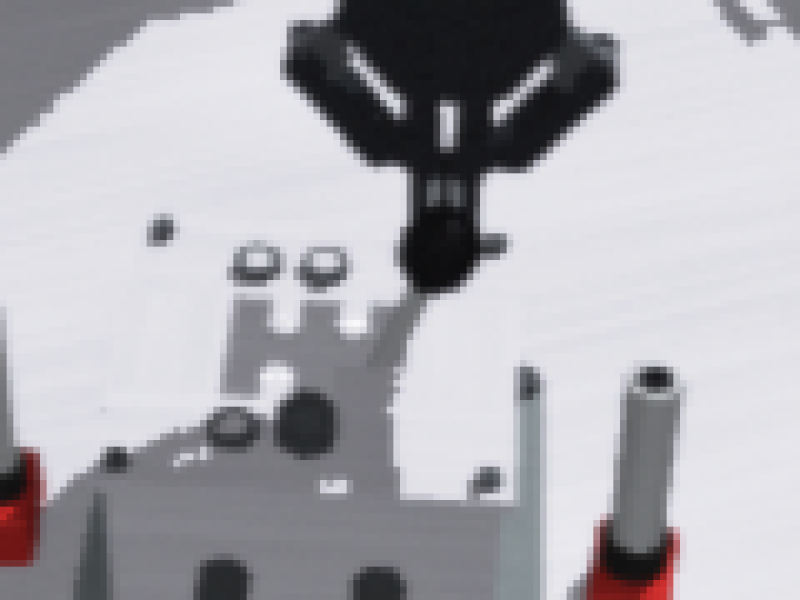

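Request:
carry_out([
  [20,0,0,0,0,0],
  [35,0,-5,0,0,0],
  [35,20,-5,0,0,0],
  [35,46,-5,0,0,0],
  [35,49,-5,0,0,0],
])

```text
t: 5.0
tool_pos: [0.5538, 0.0671, 0.1455]
eef_rot: [3.14, 0.002, 2.76]
force: [0.0, -0.5, 0.7]
width: -0.0001
finger_force: 0.0
```

Request:
carry_out([
  [-20,0,0,0,0,0],
  [-45,0,0,0,0,0],
  [-61,0,0,0,0,0],
  [-61,0,0,0,0,0],
  [-61,0,0,0,0,0],
])

```text
t: 5.42
tool_pos: [0.6091, 0.0414, 0.1446]
eef_rot: [-3.141, -0.001, 2.757]
force: [-0.2, -1.0, 0.4]
width: -0.0001
finger_force: 0.0
```

```bash
python3 w.py; python3 k.py
```

```text
tower xy [0.0009 0.0976] [0.60905125 0.04138936 0.14462322] F [-0.18846355 -0.96216922  0.37890119] 5.4167 -0.00012323517983841843 (array([  85.9,  -48.8, -105.3]), array([-0.001, -0.001, -0.001]))
scene 0.69 136 knob [-0.0002  0.0488  0.1581] rms 0.0019804202968397035
top few
```

Request:
carry_out([
  [0,-7,0,0,0,0],
  [0,-14,0,0,0,0],
  [0,-21,0,0,0,0],
  [0,-27,0,0,0,0],
  [0,-33,0,0,0,0],
])

```text
t: 6.03
tool_pos: [0.5967, 0.0113, 0.1461]
eef_rot: [3.139, 0.001, 2.758]
force: [1.4, 3.3, 2.4]
width: -0.0001
finger_force: 2.0
```

Request:
carry_out([
  [0,-5,0,0,0,0],
  [0,-10,0,0,0,0],
  [0,-15,0,0,0,0],
  [0,-20,0,0,0,0],
  [0,-20,0,0,0,0],
])

```text
t: 6.45
tool_pos: [0.5885, -0.0081, 0.1452]
eef_rot: [-3.141, -0.0, 2.757]
force: [1.3, 2.1, 2.2]
width: 0.0002
finger_force: 1.1
```

```bash
python3 w.py; python3 k.py
```

```text
tower xy [0.0004 0.044 ] [ 0.5885342  -0.00813433  0.14524872] F [1.27539594 2.10032465 2.15661122] 6.45 0.00019849400980996663 (array([  85.4,    4.8, -104.7]), array([-0.001, -0.   , -0.001]))
scene 0.6 134 knob [-0.      0.0155  0.1646] rms 0.0032184201129203537
```

Request:
carry_out([
  [0,-4,0,0,0,0],
  [0,-8,0,0,0,0],
  [0,-12,0,0,0,0],
  [0,-14,0,0,0,0],
  [0,-14,0,0,0,0],
])

```text
t: 7.07
tool_pos: [0.5835, -0.0206, 0.1454]
eef_rot: [-3.141, 0.0, 2.757]
force: [0.8, 2.1, 1.7]
width: 0.0
finger_force: 1.1
```

Request:
carry_out([
  [0,15,0,0,0,0],
  [0,30,0,0,0,0],
  [0,30,0,0,0,0],
])

```text
t: 7.32
tool_pos: [0.5958, 0.0102, 0.1448]
eef_rot: [3.141, -0.0, 2.76]
force: [0.6, -0.2, -0.0]
width: 0.0002
finger_force: 0.0
```

```bash
python3 w.py; python3 k.py
```

```text
tower xy [0.0002 0.0637] [0.59575299 0.01016466 0.14479057] F [ 0.60593138 -0.18100453 -0.03709153] 7.3167 0.00019695313502413227 (array([  85.3,  -14.5, -105.2]), array([ 0.   , -0.   ,  0.002]))
scene 0.57 145 knob [-0.0002  0.0025  0.1656] rms 0.0033069525143597784
top few
```

Request:
carry_out([
  [30,0,0,0,0,0],
  [55,0,0,0,0,0],
  [55,-20,3,0,0,0],
  [55,-45,3,0,0,0],
  [55,-62,3,0,0,0],
])

```text
t: 7.93
tool_pos: [0.5195, -0.0301, 0.1423]
eef_rot: [-3.141, -0.0, 2.758]
force: [0.8, -0.0, -0.4]
width: -0.0001
finger_force: 0.0
```

Request:
carry_out([
  [0,0,0,0,0,0],
  [-8,0,0,0,0,0],
  [-16,0,0,0,0,0],
  [-22,0,0,0,0,0],
  [-27,0,0,0,0,0],
])

```text
t: 8.35
tool_pos: [0.5471, -0.0391, 0.1421]
eef_rot: [3.141, 0.0, 2.758]
force: [-1.7, 0.9, -0.4]
width: -0.0002
finger_force: 0.4
```

Request:
carry_out([
  [-5,0,0,0,0,0],
  [-10,0,0,0,0,0],
  [-15,0,0,0,0,0],
  [-20,0,0,0,0,0],
  [-20,0,0,0,0,0],
])

```text
t: 8.77
tool_pos: [0.5651, -0.0469, 0.142]
eef_rot: [3.141, -0.0, 2.758]
force: [-2.4, 0.8, 0.7]
width: 0.0002
finger_force: 0.8
```

```bash
python3 w.py; python3 k.py
```

```text
tower xy [-0.0068 -0.0007] [ 0.56511792 -0.04691152  0.1420264 ] F [-2.42023492  0.77140238  0.72342998] 8.7667 0.0001702517701107684 (array([  78.2,   49.7, -108. ]), array([ 0., -0., -0.]))
scene 0.48 136 knob [0.0188 0.0024 0.1648] rms 0.0026649941356801103
```

Request:
carry_out([
  [-4,0,0,0,0,0],
  [-8,0,0,0,0,0],
  [-12,0,0,0,0,0],
  [-16,0,0,0,0,0],
  [-16,0,0,0,0,0],
])

```text
t: 9.38
tool_pos: [0.5797, -0.0531, 0.1419]
eef_rot: [-3.141, -0.0, 2.758]
force: [-2.6, 1.0, -1.5]
width: -0.0002
finger_force: 1.0
```

Request:
carry_out([
  [-1,0,0,0,0,0],
  [-2,0,0,0,0,0],
  [-3,0,0,0,0,0],
  [-3,0,0,0,0,0],
])

```text
t: 9.72
tool_pos: [0.582, -0.054, 0.1423]
eef_rot: [-3.142, -0.0, 2.758]
force: [-2.3, 0.6, -2.1]
width: 0.0002
finger_force: 1.2
```

```bash
python3 w.py; python3 k.py
```

```text
tower xy [ 0.0114 -0.001 ] [ 0.58195261 -0.05398409  0.14226288] F [-2.25136972  0.56546388 -2.0972079 ] 9.7167 0.00016996793608910768 (array([  96.5,   49.9, -107.7]), array([-0., -0., -0.]))
scene few
```

Request:
carry_out([
  [-1,0,0,0,0,0],
  [-2,0,0,0,0,0],
  [-2,0,0,0,0,0],
])

```text
t: 10.17
tool_pos: [0.5839, -0.0547, 0.1423]
eef_rot: [3.142, 0.0, 2.758]
force: [-2.0, 1.0, -1.9]
width: 0.0001
finger_force: 1.2
```

Request:
carry_out([
  [-1,0,0,0,0,0],
  [-2,0,0,0,0,0],
  [-2,0,0,0,0,0],
])

```text
t: 10.42
tool_pos: [0.5853, -0.0553, 0.1421]
eef_rot: [-3.142, -0.001, 2.758]
force: [-5.0, 1.0, -1.3]
width: 0.0004
finger_force: 2.3
```

Request:
carry_out([
  [20,0,0,0,0,0],
  [45,0,0,0,0,0],
  [70,0,-20,0,0,0],
  [95,0,-50,0,0,0],
  [95,0,-85,0,0,0],
])

```text
t: 10.83
tool_pos: [0.4937, -0.0189, 0.2277]
eef_rot: [-3.141, -0.003, 2.759]
force: [1.7, -1.0, 0.1]
width: -0.0
finger_force: 0.0
```

```bash
python3 w.py; python3 k.py;  python3 - <<'E'
from h import *
a=env.snapshot("scene");cv2.imwrite("pics/e.png",cv2.resize(a["color"][150:240,210:330],(800,600),interpolation=3))
E
```

```text
tower xy [-0.0835 -0.0015] [ 0.49374732 -0.0189137   0.22767847] F [ 1.73348788 -0.95727788  0.07118324] 10.8333 -4.9602597047016126e-05 (array([  1.6,  50.4, -22.4]), array([-0.001, -0.003,  0.001]))
scene 0.54 131 knob [0.0407 0.0023 0.1604] rms 0.0010052045564257505
```

View pics/e.png

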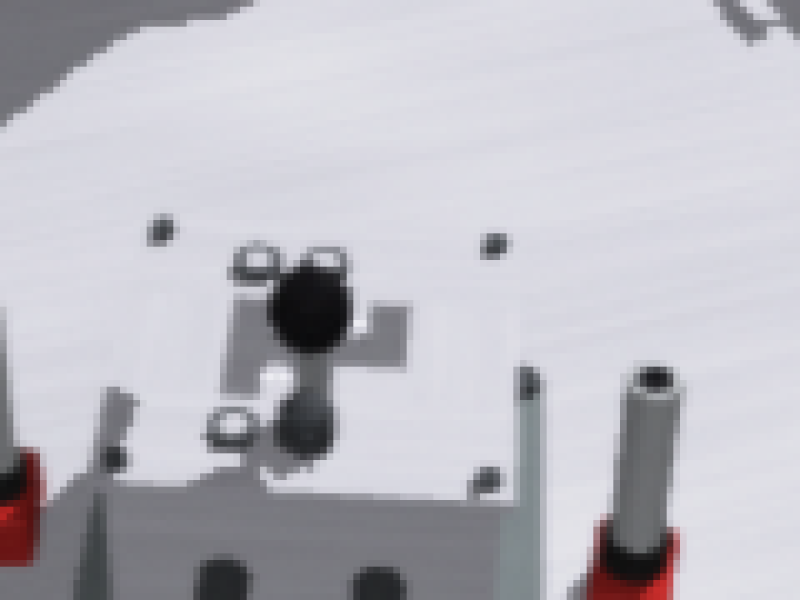

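The picture shows the knob (310,305) leaning over the target slot, just short of the nut (305,425). The knob measures x = +40.7 mm, which is fully home. The nut and washers haven't moved and the gripper is clear.

Request:
carry_out([
  [0,0,0,0,0,0],
  [0,0,0,0,0,0],
  [0,0,0,0,0,0],
])

```text
t: 11.33
tool_pos: [0.4974, -0.02, 0.2261]
eef_rot: [-3.141, -0.002, 2.758]
force: [-0.2, 0.1, 0.9]
width: -0.0
finger_force: 0.0
```

```bash
python3 -c "
from plant import env
print(env.sign_off())"
```

```text
the job is handed in; nothing more can be done
None
```

The lever is home in the middle lane's +x slot beside the domed nut, by my camera check; the job was handed in at about 11 s of the 51 s allowed, and the hand-in gave no verdict.

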